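Lock the shaft-lock fixture

TASK

On the shaft-lock fixture, push the upright post on the slotted disc round until the disc's slot lines up with the locking bar, then push the bar from behind its upright plate, through the slot, until it is fully home against the end wall of the keeper. Only push, with the fingertips or the outside of the fingers: do not lift the bar, and leave the other parts lying around the fixture where they are.

Things in the scene. Friction and masses are not known exactly. Their poses are not given: they have to be found in the camera images.
- fixture: aluminium shaft-lock fixture bolted down. Origin on the table under the disc's axis; the bar travels along its +y. Base plate 12 mm thick, y = -240 to +105 mm, 70 mm wide (124 mm for y = -65 to +65 mm). Two rails, y = -230 to -53 mm, form a channel 19 mm wide, open on top; rail tops 26 mm above the table, outer faces 42 mm apart
- keeper (a point): foot of the keeper's end wall: middle of its inner face, on the base plate at fixture y = 82 mm, where the bar's nose stops. Keeper: two cheeks 21 mm apart from y = 54 mm to that wall, tops 34 mm above the table, open on top
- disc (a joint): angle of the slotted disc about its vertical axis (rad, anticlockwise from above, stops at -0.35 and 3.49). At 0 and at pi the slot is in line with the bar (either will do); starts 0.5 rad or more out of line. Stays where left; turning takes about 0.06 N m (2 N at the post)
- disc_axis (a point): on the disc's axis at its top face, 34 mm above the table; turns with the disc (y along the slot, x towards the post). Dark steel disc 90 mm across, cut right across its middle by a slot 22 mm wide, flared at both mouths, open on top, floor level with the base plate
- disc_post (a point): top centre of the disc's upright round post, 76 mm above the table; post 12 mm in diameter, 42 mm tall, 30 mm from the axis, square to the slot (at joint 0 on the fixture's +x side, at pi/2 towards the keeper, at pi on the -x side)
- bar: loose steel bar lying in the channel, 150 mm long (its y, nose to +y), 16 wide, 18 tall, 0.3 to 0.65 kg. Origin mid-underside, 12 mm above the table. Last 20 mm of the nose taper to 8 mm wide. Slides with a few N; blocked by the disc unless the slot is in line; nose starts 8 to 30 mm short of the disc
- bar_nose (a point): centre of the bar's nose end face, 75 mm ahead of the bar's origin; fully home at fixture y = 82 mm
- bar_head (a point): centre of the back face of the bar's upright plate, 50 mm above the table, where it is pushed; fully home at fixture y = -68 mm. Plate 40 mm wide, 12 mm thick, 30 to 70 mm above the table, clear above the rails, its back flush with the bar's tail
- cap_a: one of two identical plated fork caps, 40 mm wide, 30 mm tall, hexagon on top; origin at its underside; a bystander, must not be moved
- cap_b: the other plated fork cap, 40 mm wide, 30 mm tall; origin at its underside; a bystander, must not be moved
- sleeve: aluminium spacer sleeve standing on end, 40 mm wide, 45 mm tall; origin at its underside; a bystander, must not be moved
- bush: flanged brass bush, flange 38 mm wide, 32 mm tall; origin at its underside; a bystander, must not be moved
- block: steel setup block with two holes, 50 x 75 x 25 mm; origin at its underside; a bystander, must not be moved
- spanner: open-ended spanner lying flat on the table; origin at its underside; a bystander, must not be moved
- yoke: aluminium fork yoke lying flat, about 52 x 202 mm, 35 mm tall; origin at its underside; a bystander, must not be moved
There are look-alikes about, which are no part of the job. Of the things shaped like the bar, the steel one is meant.

How it is judged:
On the way, in this order (a step that is already met when the one before it is completed fails the run):
1. the disc's slot lines up with the bar (angle between the y axis of disc_axis and the y axis of fixture, either way round below 0.1 rad), for 0.2 s.
2. the bar is through the disc and home in the keeper (y of bar_nose in the frame of fixture above 0.076 m), for 0.2 s.
At the end, for the whole second after the job is handed in: The slot is within 0.1 rad of the bar's line, the bar lies flat in the channel, through the slot, its nose within 6 mm of the keeper's end wall and within 8 mm of the centre line, at rest (angle between the y axis of disc_axis and the y axis of fixture, either way round below 0.1 rad and y of bar_nose in the frame of fixture above 0.076 m and x of bar_nose in the frame of fixture between -0.008 and 0.008 m and z of bar in the frame of fixture below 0.016 m and angle between bar's own z axis and vertical below 0.06 rad and linear speed of bar below 0.01 m/s); the robot touches nothing.
It fails at once if the bar is lifted (any part of it more than 10 mm) (z of bar in the frame of fixture above 0.022 m or z of bar_nose in the frame of fixture above 0.031 m or z of bar_head in the frame of fixture above 0.06 m).
It fails at once if a part lying beside the fixture is moved more than 20 mm (distance of any of cap_a, cap_b, sleeve, bush, block, spanner, yoke from where it was at the start of the episode above 0.02 m).
It also fails if it takes over 48 s, if anything falls off the work surface, if the arm or the gripper's body presses on something with over 40 N, if the wrist force passes 120 N, or if a joint passes its speed limit or range.

ROBOT

A 6-joint arm with a two-finger parallel gripper is mounted at the origin on the work surface. World frame = base frame: x ahead of the robot, y to its left, z up, the work surface at z = 0. Lengths are in m, angles in rad, forces in N, time in s.
With the tool pointing down it reaches from about 0.375 to 0.825 m from the base axis. Payload 5.5 kg.
Tool frame: the origin (TCP) lies at the very end of the fingers, on their centre line; the grasp point (between the pads) lies 19 mm behind it (r.tcp_to_grasp is the distance from the TCP to the grasp point, in m); z points along the fingers, y is the line along which they close (so a half turn about z gives the same grasp; the last joint's range is limited). The gripper opens to 85 mm and grips with 20 to 120 N. Pads are 22 mm wide; open, the fingers measure 114 mm over their backs; the gripper's body (76 mm by 85 mm) begins 54 mm behind the grasp point. The pads swing forward as they close: fully open they stand 13 mm farther back than shut.
Start: joints at [1.23, 0.314, -0.047, 1.21, 0, 1.571], TCP at [0.201, 0.565, 0.231] pointing down, gripper open.
Joint ranges: [-2.67, 2.67], [-0.69, 1.73], [-1.03, 1.25], [-2.08, 2.16], [-1.42, 1.45], [-3.14, 3.14]. Speed limits (rad/s): [2.39, 2.39, 3.01, 3.14, 3.14, 3.14].

INTERFACE

Orientations are given as a unit quaternion [w, x, y, z].
In Python, from cell import r gives the robot as it stands. The module is installed in compiled form; this text tells all that it offers.
- The arm moves only by the shell command python3 -m handwheel 'ROWS'. ROWS is text: rows parted by semicolons, each of 5 numbers parted by spaces: the closure in counts, from 0 (fully open) to 255 (shut), then the shift along the tool's x, y, z as a fraction of full scale, then the turn about the tool's z as a fraction of full scale. In form: hand dx dy dz turn; .... A call has 1 to 12 rows; each row shifts and turns the commanded pose from where the row before left it, along the tool's axes as they then stand; what a row does not reach is not made up. Full scale, the value 1, is 0.025 m for a shift and 5 degrees for a turn. A row lasts 1/8 s, in which the tool goes at most 62.5 mm and 10.7 degrees, less where a joint would pass 70% of its speed; a pose out of reach is approached as far as the arm can. A call with a number of a shift or a turn outside -1 to 1 is refused whole. A call with a gripper value outside its range is refused whole. The fingers move at their own pace and stop on an object; the grip force is fixed at half the most. Time passes only in rows, so rows that do not move let the fingers close. It gives the time, the measured TCP pose, the force, the opening and the grip force at its end, in the units of the state.
- r.get_obs(): the state, without advancing time (a new reading comes with each control period).
- r.capture(name): name is "scene" or "top"; returns the picture (384x512x3 uint8, red, green, blue); there is no depth.
- r.get_calibration(name): a dict with "fx", "fy", "cx", "cy" (pixels), "T" (4x4, takes a point from camera to world coordinates). Camera axes: x right, y down, z forward; pixel columns grow to the right and rows downward; lengths in m; the calibration is good to about 2 mm. A picture is of the moment at which its call begins. get_calibration takes no time and is no camera call.
- r.hand_in(): hands the job in; it is judged then, once.
The state is a dict: "t": time; "joints": joint angles; "qd": joint speeds; "tau": joint torques, N m; "ee_pos": TCP position; "tool_rot": TCP orientation; "wrist_force": force on the tool from outside, world axes, zero at the start; "ft_torque": the same for the moment, N m; "width": finger opening in m; "grasp_force": force on a finger pad.
Only numpy, scipy, OpenCV 4.12 (cv2) and the standard library are available. Lean on these libraries where they do the work, as an engineer would, in place of code of your own. Each camera call takes 0.05 s, during which the arm holds its last target. There are 200 camera calls.

## Working session

There is one attempt and no reset: what is moved stays moved. The work goes in short steps, Python scripts to look and compute and a shell command to move; the robot and the scene stay as the last step left them, time stands still between calls to the robot, and variables do not carry over. Pictures are saved under pics/ and viewed, at most 10 in all, crops included, and the job is handed in when it is done.

```bash
mkdir -p pics
python3 - <<'E'
from cell import r
import cv2,numpy as np
for n in("scene","top"):
    cv2.imwrite(f"pics/{n}0.png",cv2.resize(r.capture(n)[:,:,::-1],(800,600),interpolation=cv2.INTER_CUBIC))
    c=r.get_calibration(n);print(n,c["fx"],c["fy"],c["cx"],c["cy"]);print(np.round(c["T"],3))
o=r.get_obs();print({k:np.round(v,3) for k,v in o.items()})
E
```

```text
scene 355.5678549674389 355.5678549674389 258.8661703679343 186.83907723896206
[[ 0.597  0.579 -0.555  1.076]
 [ 0.802 -0.443  0.401 -0.437]
 [-0.013 -0.684 -0.729  0.78 ]
 [ 0.     0.     0.     1.   ]]
top 443.60541350919596 443.60541350919596 260.8668403017246 191.2655266779855
[[ 0.008 -0.988  0.152  0.404]
 [-1.    -0.005  0.019 -0.057]
 [-0.018 -0.153 -0.988  1.137]
 [ 0.     0.     0.     1.   ]]
{'t': np.float64(0.1), 'joints': array([ 1.23 ,  0.314, -0.048,  1.21 , -0.   ,  1.571]), 'qd': array([-0.001, -0.002,  0.002,  0.   , -0.   ,  0.001]), 'tau': array([-0.0000e+00, -5.4077e+01,  3.4054e+01,  1.1000e-02,  0.0000e+00,
        0.0000e+00]), 'ee_pos': array([0.2  , 0.565, 0.231]), 'tool_rot': array([-0.   ,  0.17 ,  0.986, -0.001]), 'wrist_force': array([ 0.163, -0.468,  0.317]), 'ft_torque': array([ 0.022,  0.002, -0.045]), 'grasp_force': np.float64(0.0), 'width': np.float64(0.085)}
```

View pics/top0.png

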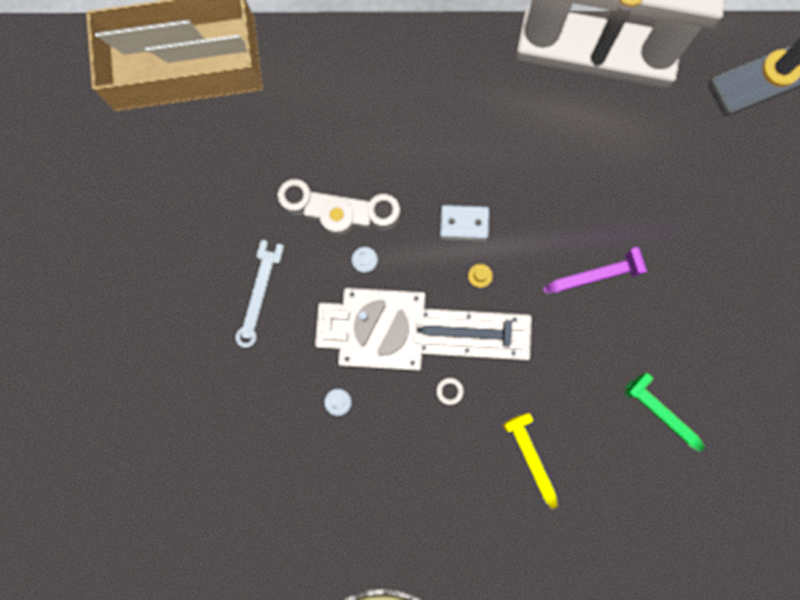

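View pics/scene0.png

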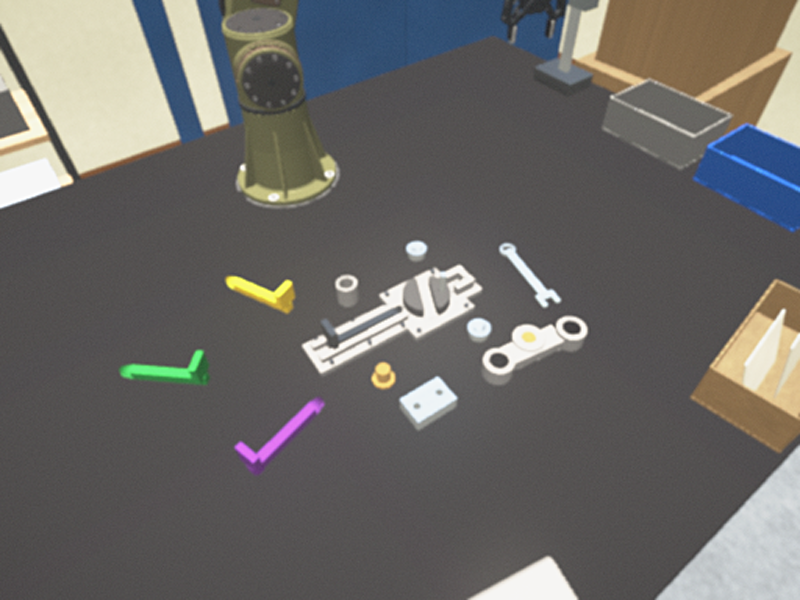

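Steel bar in the fixture channel at (465,333) (dark grey) fits the description. The purple (598,272), green (668,412) and yellow (533,462) bars are look-alikes. I'll confirm with an enlarged crop.

```bash
cat > h.py <<'E'
from cell import r
import cv2,numpy as np
def ray(n,u,v,z):
    c=r.get_calibration(n);T=np.array(c["T"])
    d=T[:3,:3]@np.array([(u-c["cx"])/c["fx"],(v-c["cy"])/c["fy"],1]);p=T[:3,3]
    return (p+d*(z-p[2])/d[2])[:2]
def crop(n,name,x0,y0,w,h,s):
    im=r.capture(n);cv2.imwrite(name,cv2.resize(im[y0:y0+h,x0:x0+w,::-1],None,fx=s,fy=s,interpolation=cv2.INTER_CUBIC));return im
E
python3 - <<'E'
from h import *
im=crop("top","pics/t1.png",195,175,155,75,5)
m=(im.min(2)>150).astype(np.uint8);m[:180]=0
m=cv2.morphologyEx(m,cv2.MORPH_CLOSE,np.ones((5,5)))
cs=cv2.findContours(m,0,1)[0]
c=max((c for c in cs if 200<c[:,0,0].mean()<345 and 175<c[:,0,1].mean()<245),key=cv2.contourArea)
p=np.array([ray("top",u,v,.012) for u,v in c[:,0]],np.float32)
rc=cv2.minAreaRect(p);print(rc,cv2.boxPoints(rc))
E
```

```text
((0.5257933735847473, -0.060312896966934204), (0.34911319613456726, 0.1282588690519333), 86.88744354248047) [[ 0.45228055 -0.23112991]
 [ 0.58035016 -0.23809406]
 [ 0.5993062   0.11050412]
 [ 0.4712366   0.11746827]]
```

View pics/t1.png

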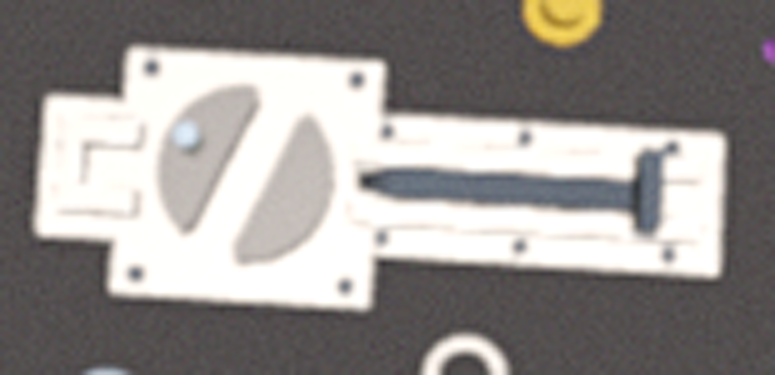

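The crop confirms it: the steel bar is in the channel, with its nose at about (362,181) and its plate at about (648,192). The disc post is at (187,135) and the slot is tilted by about 65°. Next I'll turn the tool square to the fixture and approach.

```bash
cat >> h.py <<'E'
O=np.array([.5294,.0071]);Y=np.array([.054,.9985]);X=np.array([.9985,-.054])
fix=lambda p:np.round([(np.array(p)[:2]-O)@X*1e3,(np.array(p)[:2]-O)@Y*1e3],1)
def st():
    o=r.get_obs();print(round(o["t"],2),"fix mm",fix(o["ee_pos"]),"z",round(o["ee_pos"][2],4),"q",np.round(o["tool_rot"],3),"F",np.round(o["wrist_force"],1),np.round(o["joints"],2))
E
python3 - <<'E'
from h import *
P=lambda u,v,z:fix(ray("top",195+u/5,175+v/5,z))
print("post",P(187,135,.076),"disc",P(246,173,.034),"slot",P(258,90,.034),P(190,232,.034),"nose",P(362,181,.021),"platetop",P(648,192,.07))
E
python3 -m handwheel '255 0 0 0 -1;255 0 0 0 -1;255 0 0 0 -1;255 0 0 0 -0.28;255 -0.8 -1 0 0;255 -0.8 -1 0 0;255 -0.8 -1 0 0;255 -0.8 -1 0 0;255 -0.8 -1 0 0;255 -0.8 -1 0 0;255 -0.8 -1 0 0;255 -0.8 -1 0 0'; python3 -c "from h import *;st()"
```

```text
post [10.6 25.3] disc [-1.5 -1.8] slot [40.7 -5. ] [-32.7  24.1] nose [ -0.6 -59.8] platetop [  -3.  -198.1]
t: 1.65
ee_pos: [0.3498, 0.3561, 0.2313]
tool_rot: [-0.0, 0.028, 1.0, -0.0]
wrist_force: [0.1, -0.4, -0.6]
width: -0.0
grasp_force: 0.0
1.65 fix mm [-198.1  338.8] z 0.2313 q [-0.     0.028  1.    -0.   ] F [ 0.1 -0.4 -0.6] [ 0.79  0.12 -0.29  1.16 -0.    0.85]
```

```bash
python3 -m handwheel '255 -0.77 -1 0 0;255 -0.77 -1 0 0;255 -0.77 -1 0 0;255 -0.77 -1 0 0;255 -0.77 -1 0 0;255 -0.77 -1 0 0;255 -0.77 -1 0 0;255 -0.77 -1 0 0;255 -0.77 -1 0 0;255 -0.77 -1 0 0;255 -0.77 -1 0 0'; python3 -m handwheel '255 0 0 1 0;255 0 0 1 0;255 0 0 1 0;255 0 0 1 0;255 0 0 1 0;255 0 0 1 0;255 0 0 1 0;255 0 0 0.3 0;255 0 0 0 0';python3 -c "
from h import *
st();crop('scene','pics/s1.png',170,120,180,130,4)"
```

```text
t: 3.02
ee_pos: [0.5463, 0.07, 0.2312]
tool_rot: [-0.0, 0.028, 1.0, 0.0]
wrist_force: [0.6, 0.4, 0.3]
width: 0.0
grasp_force: 0.0
t: 4.15
ee_pos: [0.5456, 0.0709, 0.0487]
tool_rot: [-0.0, 0.027, 1.0, -0.0]
wrist_force: [0.6, 1.0, 0.2]
width: 0.0004
grasp_force: 0.0
4.15 fix mm [12.7 64.6] z 0.0487 q [-0.     0.027  1.    -0.   ] F [0.6 1.  0.2] [ 0.13  0.36 -0.42  0.79 -0.    0.18]
```

View pics/s1.png

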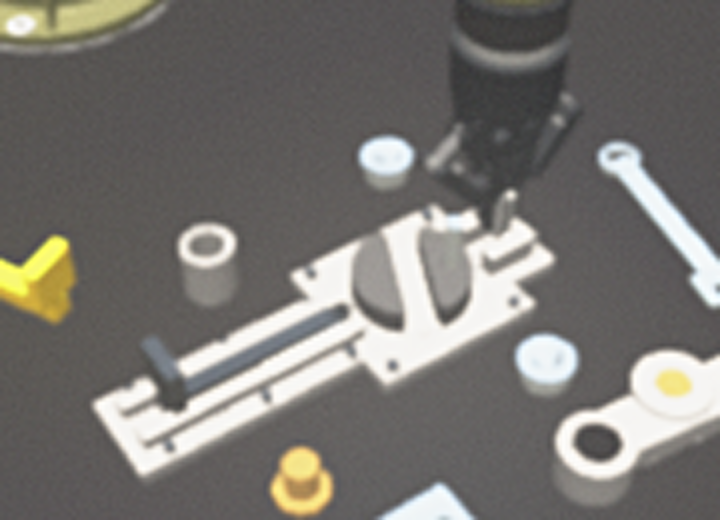

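The fingers stand over the keeper at about (503,210), on the far side of the post at (452,222). The way is clear to push towards -y.

```bash
for i in 1; do python3 -m handwheel '255 0 -0.3 0 0;255 -0.1 -0.3 0 0;255 -0.1 -0.3 0 0;255 -0.1 -0.3 0 0;255 -0.1 -0.3 0 0;255 0 0 0 0'; done;python3 -c "
from h import *
st();crop('top','pics/t2.png',195,175,155,75,5)"
```

```text
t: 4.95
ee_pos: [0.5581, 0.0344, 0.0506]
tool_rot: [0.004, 0.027, 1.0, 0.002]
wrist_force: [2.2, 4.2, 0.8]
width: 0.0
grasp_force: 2.1
4.95 fix mm [27.2 28.8] z 0.0506 q [0.004 0.027 1.    0.002] F [2.2 4.2 0.8] [ 0.06  0.37 -0.41  0.79  0.    0.11]
```

View pics/t2.png

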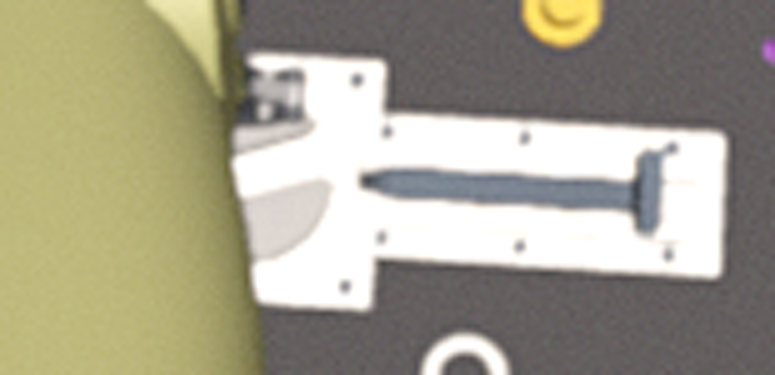

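The disc has turned to about 25° out; the slot's upper edge runs from (240,155) to (315,125). About 13 mm more is needed.

```bash
python3 -m handwheel '255 0 -0.15 0 0;255 0 -0.15 0 0;255 0 -0.15 0 0;255 0 0 0 0;255 0 0 0 0';python3 -c "
from h import *
st();crop('top','pics/t3.png',215,175,100,75,6)"
```

```text
t: 5.62
ee_pos: [0.5523, 0.021, 0.0485]
tool_rot: [-0.001, 0.028, 1.0, -0.001]
wrist_force: [-0.6, 0.4, -0.3]
width: 0.0001
grasp_force: 0.0
5.62 fix mm [22.1 15.2] z 0.0485 q [-0.001  0.028  1.    -0.001] F [-0.6  0.4 -0.3] [ 0.04  0.37 -0.42  0.79 -0.    0.09]
```

View pics/t3.png

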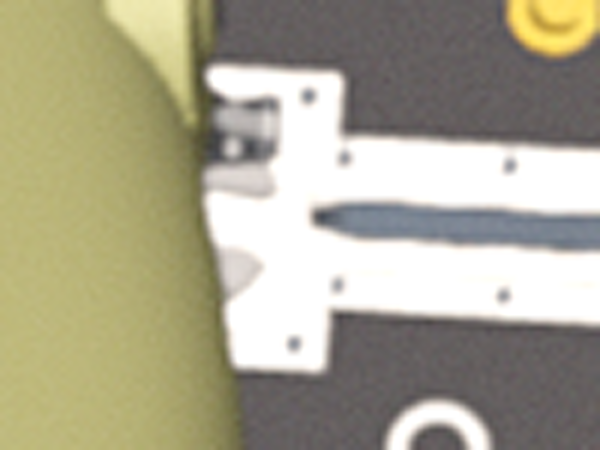

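The slot now looks nearly in line, with the nose at (315,215) between the slot edges at about y = 190 and 262. I'll back off, rise and go behind the plate, then check the disc from there.

```bash
python3 -m handwheel '255 0 0.4 0 0;255 0 0 -1 0;255 0 0 -1 0;255 0 0 -1 0;255 0.94 0 0 0';python3 -m handwheel '255 0 -1 0 0;255 0 -1 0 0;255 0 -1 0 0;255 0 -1 0 0;255 0 -1 0 0;255 0 -1 0 0;255 0 -1 0 0;255 0 -1 0 0;255 0 -1 0 0;255 0 -1 0 0;255 0 -0.8 0 0;255 0 0 0 0';python3 -c "
from h import *
st();crop('top','pics/t4.png',195,175,155,75,5)"
```

```text
t: 6.3
ee_pos: [0.5329, 0.0336, 0.126]
tool_rot: [0.002, 0.027, 1.0, 0.0]
wrist_force: [0.2, -0.3, 0.0]
width: -0.0003
grasp_force: 0.0
t: 7.8
ee_pos: [0.5155, -0.2374, 0.1237]
tool_rot: [-0.0, 0.028, 1.0, 0.0]
wrist_force: [0.8, 1.1, 0.4]
width: 0.0004
grasp_force: 0.0
7.8 fix mm [  -0.7 -244.9] z 0.1237 q [-0.     0.028  1.     0.   ] F [0.8 1.1 0.4] [-0.43  0.32 -0.29  0.96 -0.   -0.38]
```

View pics/t4.png

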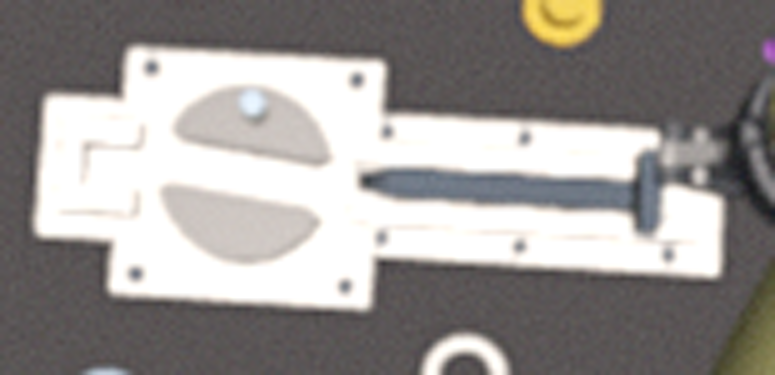

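The disc has gone about 9° past: the slot edges run (178,130)→(328,160) and (165,187)→(318,220), while the fixture line slopes only 3°. I'll measure it and nudge it back from the -y side.

```bash
cat >> h.py <<'E'
def disc():
    # grey half-disc masses: line between their centroids is square to the slot
    im=r.capture("top").astype(int);m=((im.max(2)<215)&(im.min(2)>140)&(im.max(2)-im.min(2)<30)).astype(np.uint8)
    m[:,:222]=0;m[:,264:]=0;m[:188]=0;m[232:]=0
    n,l,s,c=cv2.connectedComponentsWithStats(cv2.morphologyEx(m,cv2.MORPH_OPEN,np.ones((3,3))))
    for k in np.argsort(-s[1:,4])[:2]+1:
        pts=np.array([ray("top",u,v,.034) for v,u in np.argwhere(l==k)]);q=(pts-O)@np.array([X,Y]).T*1e3
        w,V=np.linalg.eigh(np.cov(q.T));a=V[:,1]*np.sign(V[1,1]);print(s[k,4],q.mean(0).round(1),"slot angle",round(float(np.arctan2(-a[0],a[1])),3))
E
python3 -c "
from h import *
P=lambda u,v,z:fix(ray('top',195+u/5,175+v/5,z))
print(P(253,104,.076),P(178,130,.034),P(328,160,.034),P(165,187,.034),P(318,220,.034));disc()"
python3 -m handwheel '255 -1 1 0 0;255 -0.1 1 0 0;255 0 1 0 0;255 0 1 0 0;255 0 1 0 0;255 0 1 0 0;255 0 1 0 0;255 0 1 0 0;255 0 0.2 0 0;255 0 0 1 0;255 0 0 1 0;255 0 0 1 0'; python3 -c "from h import *;st()"
```

```text
[27.6 -5.5] [18.1 33.8] [  7.5 -42.3] [-11.   38.2] [-22.9 -39.2]
290 [-26.8   1.4] slot angle -0.141
286 [22.3 -3.2] slot angle -0.127
t: 9.4
ee_pos: [0.5541, -0.0335, 0.0482]
tool_rot: [0.0, 0.027, 1.0, -0.0]
wrist_force: [0.2, 0.7, -0.3]
width: -0.0
grasp_force: 0.0
9.4 fix mm [ 26.8 -39.2] z 0.0482 q [ 0.     0.027  1.    -0.   ] F [ 0.2  0.7 -0.3] [-0.06  0.37 -0.41  0.79 -0.   -0.01]
```

```bash
python3 -m handwheel '255 0 0.2 0 0;255 0 0.2 0 0;255 0 0.1 0 0;255 0 0.1 0 0;255 0 0.08 0 0;255 0 0 0 0;255 0 0 0 0;255 0 0 0 0'; python3 -c "
from h import *
st();disc()"
```

```text
t: 10.4
ee_pos: [0.5551, -0.0166, 0.0488]
tool_rot: [-0.0, 0.027, 1.0, -0.0]
wrist_force: [1.2, -1.3, 1.9]
width: 0.0001
grasp_force: 1.1
10.4 fix mm [ 26.9 -22.3] z 0.0488 q [-0.     0.027  1.    -0.   ] F [ 1.2 -1.3  1.9] [-0.03  0.37 -0.41  0.79 -0.    0.02]
```

```bash
python3 -m handwheel '255 0 -0.6 0 0;255 0 0 -1 0;255 0 0 -1 0;255 0 0 -1 0;255 1 -1 0 0;255 0.12 -1 0 0;255 0 -1 0 0;255 0 -1 0 0;255 0 -1 0 0;255 0 -1 0 0;255 0 -1 0 0;255 0 -1 0 0';python3 -m handwheel '255 0 -0.3 0 0;255 0 0 0 0'; python3 -c "
from h import *
st();disc();crop('top','pics/t5.png',195,175,155,75,5)"
```

```text
t: 11.95
ee_pos: [0.5144, -0.2306, 0.1233]
tool_rot: [-0.001, 0.027, 1.0, 0.001]
wrist_force: [0.8, -0.2, 0.1]
width: -0.0
grasp_force: 0.0
t: 12.2
ee_pos: [0.5145, -0.2372, 0.1235]
tool_rot: [-0.0, 0.028, 1.0, 0.0]
wrist_force: [0.5, 0.3, 0.4]
width: -0.0001
grasp_force: 0.0
12.2 fix mm [  -1.7 -244.7] z 0.1235 q [-0.     0.028  1.     0.   ] F [0.5 0.3 0.4] [-0.43  0.32 -0.3   0.96  0.   -0.38]
291 [22.7 -1.8] slot angle -0.061
287 [-26.7   0.2] slot angle -0.082
```

View pics/t5.png

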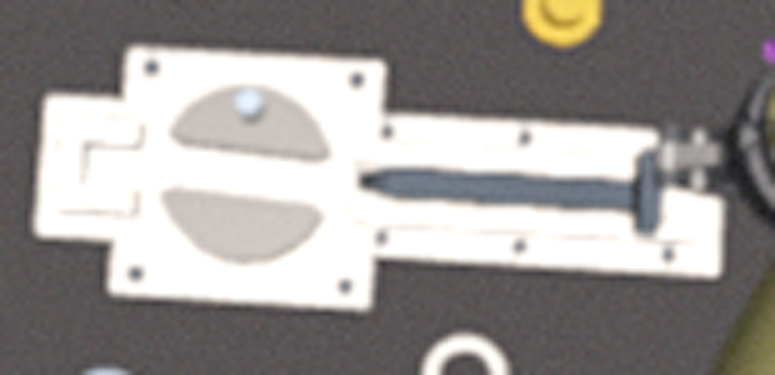

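The slot is now within about 0.06 rad, which the tapered nose and flared mouths can take up. Now I'll go down behind the plate and push.

```bash
python3 -m handwheel '255 0 0 1 0;255 0 0 1 0;255 0 0 1 0;255 0 0 0 0;255 0 0.3 0 0;255 0 0.3 0 0;255 0 0.3 0 0;255 0 0.3 0 0;255 0 0.3 0 0;255 0 0.3 0 0'; python3 -c "
from h import *
st()"; python3 -m handwheel '255 0 0.3 0 0;255 0 0.3 0 0;255 0 0.3 0 0;255 0 0 0 0'; python3 -c "
from h import *
st();disc();crop('top','pics/t6.png',195,175,155,75,5)"
```

```text
t: 13.55
ee_pos: [0.5182, -0.1932, 0.0496]
tool_rot: [0.001, 0.028, 1.0, -0.002]
wrist_force: [-0.1, -5.7, 2.4]
width: -0.0003
grasp_force: 2.8
13.55 fix mm [  -0.4 -200.6] z 0.0496 q [ 0.001  0.028  1.    -0.002] F [-0.1 -5.7  2.4] [-0.36  0.36 -0.42  0.79 -0.   -0.3 ]
t: 14.05
ee_pos: [0.5194, -0.1697, 0.0494]
tool_rot: [0.001, 0.027, 1.0, -0.0]
wrist_force: [-0.2, -2.2, 1.7]
width: -0.0001
grasp_force: 1.3
14.05 fix mm [  -0.5 -177.1] z 0.0494 q [ 0.001  0.027  1.    -0.   ] F [-0.2 -2.2  1.7] [-0.32  0.35 -0.43  0.78 -0.   -0.26]
281 [22.3 -1.8] slot angle -0.069
279 [-26.7  -0.2] slot angle -0.092
```

View pics/t6.png

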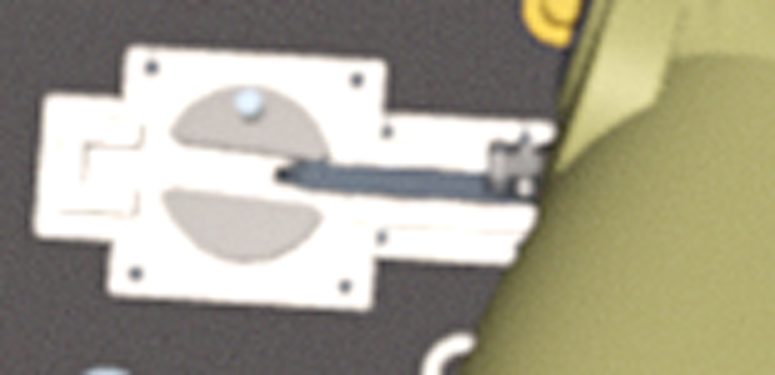

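The nose (280,175) is in the slot, and the pushing force is low. I'll carry on.

```bash
python3 -m handwheel '255 0 0.3 0 0;255 0 0.3 0 0;255 0 0.3 0 0;255 0 0.3 0 0;255 0 0.3 0 0;255 0 0.3 0 0;255 0 0 0 0'; python3 -c "
from h import *
st()"; python3 -m handwheel '255 0 0.3 0 0;255 0 0.3 0 0;255 0 0.3 0 0;255 0 0.3 0 0;255 0 0 0 0'; python3 -c "
from h import *
st()"
```

```text
t: 15.02
ee_pos: [0.5213, -0.1248, 0.049]
tool_rot: [0.0, 0.027, 1.0, -0.0]
wrist_force: [0.7, -2.8, 1.5]
width: -0.0001
grasp_force: 1.5
15.03 fix mm [  -1.  -132.2] z 0.049 q [ 0.     0.027  1.    -0.   ] F [ 0.7 -2.8  1.5] [-0.23  0.34 -0.46  0.77 -0.   -0.18]
t: 15.65
ee_pos: [0.5227, -0.0948, 0.0488]
tool_rot: [-0.0, 0.027, 1.0, 0.0]
wrist_force: [0.8, -3.6, 2.2]
width: -0.0001
grasp_force: 1.4
15.65 fix mm [  -1.1 -102.1] z 0.0488 q [-0.     0.027  1.     0.   ] F [ 0.8 -3.6  2.2] [-0.18  0.33 -0.47  0.77  0.   -0.13]
```

Home should be at about -83. I'll go slowly until the force rises.

```bash
python3 -m handwheel '255 0 0.2 0 0;255 0 0.2 0 0;255 0 0.15 0 0;255 0 0.1 0 0;255 0 0 0 0'; python3 -m handwheel '255 0 0.1 0 0;255 0 0.1 0 0;255 0 0 0 0'; python3 -c "
from h import *
st()"
```

```text
t: 16.27
ee_pos: [0.5236, -0.0792, 0.0488]
tool_rot: [-0.0, 0.027, 1.0, -0.0]
wrist_force: [0.1, -4.6, 3.5]
width: -0.0
grasp_force: 2.5
t: 16.65
ee_pos: [0.5238, -0.0749, 0.0489]
tool_rot: [-0.0, 0.028, 1.0, -0.001]
wrist_force: [0.3, -7.3, 3.2]
width: 0.0002
grasp_force: 3.6
16.65 fix mm [ -1.2 -82.2] z 0.0489 q [-0.     0.028  1.    -0.001] F [ 0.3 -7.3  3.2] [-0.14  0.33 -0.47  0.77 -0.   -0.09]
```

```bash
python3 -m handwheel '255 0 0.1 0 0;255 0 0.1 0 0;255 0 0 0 0'; python3 -m handwheel '255 0 0.1 0 0;255 0 0.1 0 0;255 0 0 0 0'; python3 -c "
from h import *
st()"
```

```text
t: 17.02
ee_pos: [0.5239, -0.0746, 0.0491]
tool_rot: [-0.0, 0.029, 1.0, -0.006]
wrist_force: [-2.6, -22.1, 3.0]
width: 0.0001
grasp_force: 11.4
t: 17.4
ee_pos: [0.5244, -0.0743, 0.0497]
tool_rot: [0.0, 0.03, 0.999, -0.011]
wrist_force: [-3.3, -38.6, 6.1]
width: -0.0001
grasp_force: 18.9
17.4 fix mm [ -0.6 -81.5] z 0.0497 q [ 0.     0.03   0.999 -0.011] F [ -3.3 -38.6   6.1] [-0.13  0.33 -0.47  0.77 -0.02 -0.07]
```

It's stalled hard against the wall at the expected place. I'll back off and check.

```bash
python3 -m handwheel '255 0 -0.4 0 0;255 0 -0.6 0 0;255 0 -1 0 0;255 0 -1 0 0;255 0 0 -1 0;255 0 0 -1 0;255 0 0 -1 0;255 0 -1 0 0;255 0 -1 0 0;255 0 -1 0 0;255 0 -1 0 0;255 0 0 0 0';python3 -m handwheel '255 0 0 0 0;255 0 0 0 0;255 0 0 0 0'; python3 -c "
from h import *
st();disc();crop('top','pics/t7.png',195,175,155,75,5)"
```

```text
t: 18.9
ee_pos: [0.5146, -0.2391, 0.1233]
tool_rot: [-0.0, 0.028, 1.0, 0.001]
wrist_force: [0.4, 0.0, -0.6]
width: 0.0
grasp_force: 0.0
t: 19.27
ee_pos: [0.515, -0.2376, 0.1238]
tool_rot: [-0.0, 0.027, 1.0, 0.0]
wrist_force: [1.0, -0.4, -0.4]
width: 0.0002
grasp_force: 0.0
19.27 fix mm [  -1.2 -245.1] z 0.1238 q [-0.     0.027  1.     0.   ] F [ 1.  -0.4 -0.4] [-0.43  0.32 -0.29  0.96  0.   -0.38]
307 [22.1 -0.2] slot angle 0.005
302 [-26.    1.6] slot angle -0.14
```

View pics/t7.png

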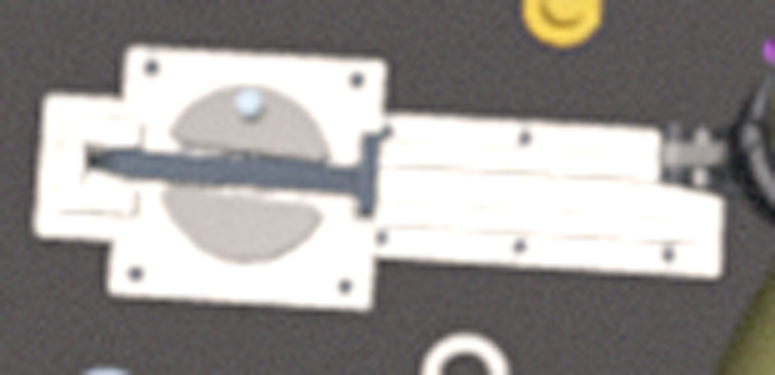

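The nose (88,160) is against the keeper wall. The disc still reads 0.05–0.09 rad out, close to the limit, so I'll nudge the post about 2 mm more, clear of the plate.

```bash
python3 -m handwheel '255 -0.66 1 0 0;255 -0.66 1 0 0;255 0 1 0 0;255 0 1 0 0;255 0 1 0 0;255 0 1 0 0;255 0 1 0 0;255 0 1 0 0;255 0 0.48 0 0;255 0 0 0 0;255 0 0 0 0'; python3 -c "from h import *;st()"
```

```text
t: 20.75
ee_pos: [0.5594, -0.0291, 0.1238]
tool_rot: [-0.0, 0.028, 1.0, -0.0]
wrist_force: [-0.7, -0.5, -0.0]
width: -0.0003
grasp_force: 0.0
20.75 fix mm [ 31.9 -34.5] z 0.1238 q [-0.     0.028  1.    -0.   ] F [-0.7 -0.5 -0. ] [-0.05  0.31 -0.31  0.95 -0.    0.  ]
```

```bash
python3 -m handwheel '255 0 0.06 1 0;255 0 0 1 0;255 0 0 1 0;255 0 0 0 0;255 0 0.2 0 0;255 0 0.1 0 0;255 0 0.1 0 0;255 0 0.1 0 0;255 0 0 0 0;255 0 0 0 0'; python3 -c "from h import *;st()"
```

```text
t: 22.0
ee_pos: [0.5603, -0.0145, 0.0489]
tool_rot: [0.0, 0.027, 1.0, -0.0]
wrist_force: [1.2, -1.3, 0.9]
width: -0.0001
grasp_force: 0.8
22.0 fix mm [ 32.  -19.9] z 0.0489 q [ 0.     0.027  1.    -0.   ] F [ 1.2 -1.3  0.9] [-0.03  0.38 -0.4   0.79 -0.    0.03]
```

```bash
python3 -m handwheel '255 0 -0.5 0 0;255 0 0 -1 0;255 0 0 -1 0;255 0 0 -1 0;255 0.66 -1 0 0;255 0.66 -1 0 0;255 0 -1 0 0;255 0 -1 0 0;255 0 -1 0 0;255 0 -1 0 0;255 0 -1 0 0;255 0 -1 0 0';python3 -m handwheel '255 0 -0.5 0 0;255 0 0 0 0;255 0 0 0 0;255 0 0 0 0'; python3 -c "
from h import *
st();disc()
im=r.capture('top').astype(int);m=((im.max(2)<130)&(im[:,:,2]-im[:,:,0]>12)).astype(np.uint8);m[:190]=0;m[225:]=0;m[:,:205]=0;m[:,275:]=0
n,l,s,c=cv2.connectedComponentsWithStats(m);k=1+np.argmax(s[1:,4]);q=np.argwhere(l==k);print(s[k]);
i=q[:,1].argmin();print('nose',fix(ray('top',q[i,1]-.5,q[q[:,1]==q[i,1],0].mean(),.03)))
b=q[(q[:,1]>222)&(q[:,1]<262)];print('bar',[fix(ray('top',u,b[b[:,1]==u,0].mean(),.03)) for u in (225,240,258)])
g=((im.max(2)<215)&(im.min(2)>140)).astype(np.uint8)
h=im.max(2)
p=np.argwhere((im[:,:,2]-im[:,:,0]>8)&(im.min(2)>120)&(np.arange(384)[:,None]>188)&(np.arange(384)[:,None]<206)&(np.arange(512)>230)&(np.arange(512)<260)).mean(0);print('post',fix(ray('top',p[1],p[0],.076)))
"
```

```text
t: 23.5
ee_pos: [0.5148, -0.2259, 0.1234]
tool_rot: [-0.0, 0.027, 1.0, 0.0]
wrist_force: [-0.4, -0.3, -0.2]
width: 0.0002
grasp_force: 0.0
t: 24.0
ee_pos: [0.515, -0.2365, 0.1238]
tool_rot: [-0.0, 0.027, 1.0, 0.0]
wrist_force: [0.3, -0.0, 0.5]
width: -0.0003
grasp_force: 0.0
24.0 fix mm [  -1.2 -244. ] z 0.1238 q [-0.     0.027  1.     0.   ] F [ 0.3 -0.   0.5] [-0.43  0.32 -0.3   0.96  0.   -0.38]
303 [-26.4  -2.7] slot angle 0.043
301 [22.5 -1.1] slot angle -0.028
[252 209  15   4  25]
nose [ -3.5 -20.1]
bar [array([nan, nan]), array([nan, nan]), array([ -3.8, -36.4])]
post [28.3  1.4]<string>:7: RuntimeWarning: Mean of empty slice.
  ret = ret.dtype.type(ret / rcount)
```

```bash
python3 -c "
from cell import r
print(r.hand_in())"
```

```text
the job is handed in; nothing more can be done
None
```

I turned the disc into line, pushed the bar through the slot until it stalled against the keeper's end wall, and handed the job in at about 24 s. The last reading put the slot about 0.01 rad off line. No verdict came back, and the one doubt is step 1: the slot read 0.04–0.08 rad off, close to the 0.1 limit, until I nudged it after the bar was home.

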